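# Draw a bayonet fuse carrier

## Robot

A 7-joint arm with a two-finger parallel gripper is mounted at the origin on a cart in front of the work surface, level with it; the furniture and walls round the work are solid. World frame = base frame: x ahead of the robot, y to its left, z up, the work surface at z = 0. Lengths are in m, angles in rad, forces in N, time in s.
With the tool pointing down it reaches from about 0.425 to 0.95 m from the base axis. Payload 16.7 kg.
Tool frame: the origin (TCP) lies between the finger pads; the fingertips stand 11 mm ahead of it and the grasp point (between the pads) lies 8 mm behind it; z points along the fingers, y is the line along which they close (so a half turn about z gives the same grasp; the last joint's range is limited). The gripper opens to 94 mm and grips with 3 to 60 N. Pads are 16 mm wide; open, the fingers measure 119 mm over their backs; the gripper's body (75 mm by 177 mm) begins 78 mm behind the grasp point.
Start: joints at [1.139, 0.426, 0.074, 1.606, -0.034, 1.111, -0.067], TCP at [0.188, -0.648, 0.216] pointing down, gripper open.
Joint ranges: [-2.85, 2.85], [-0.5, 2.14], [-1.23, 1.37], [0.21, 2.46], [-1.02, 4.16], [0.16, 2.05], [-2.73, 2.73]. Speed limits (rad/s): [1.89, 1.89, 2.39, 2.39, 3.01, 3.01, 3.01].

## Interface

Orientations are given as a rotation vector (axis times angle).
In Python, from rig import arm gives the robot as it stands.
- The arm moves only by the tool move_arm, never from a script. Its argument "plan" is one flat list of numbers, 7 for each row, row after row: the shift along the world's x, y, z in m, then the turn, a rotation vector about the world's x, y, z in rad, then the gripper's target within -1 to 1 (fully open at 1, half-way at 0, shut at -1). A call has 1 to 12 rows; each row shifts and turns the commanded pose from where the row before left it; what a row does not reach is not made up. A row lasts 1/12 s, in which the tool goes at most 41.7 mm and 7.16 degrees, less where a joint would pass 70% of its speed; a pose out of reach is approached as far as the arm can. A call with a gripper value outside its range is refused whole. The fingers move at their own pace and stop on an object; "grip_force" is the grip in N (left out, the last holds). Time passes only in rows, so rows that do not move let the fingers close. It gives the time, the measured TCP pose, the force, the opening and the grip force at its end, in the units of the state.
- arm.get_obs(): the state, without advancing time (a new reading comes with each control period).
- arm.camera(name): name is "side" or "top" or "wrist"; returns the picture (384x512x3 uint8, red, green, blue); there is no depth.
- arm.camera_params(name): a dict with "fx", "fy", "cx", "cy" (pixels), "R" (3x3) and "t" (3): a world point X has camera coordinates R X + t. Camera axes: x right, y down, z forward; pixel columns grow to the right and rows downward; lengths in m; the calibration is good to about 2 mm. A picture is of the moment at which its call begins: read the wrist's pose just before it. camera_params takes no time and is no camera call; for the wrist camera it gives the pose at the moment of the call.
- arm.finish_job(): hands the job in; it is judged then, once.
The state is a dict: "time": time; "qpos": joint angles; "qvel": joint speeds; "effort": joint torques, N m; "position": TCP position; "tcp_rot": TCP orientation; "contact_force": force on the tool from outside, world axes, zero at the start; "wrist_torque": the same for the moment, N m; "finger_gap": finger opening in m; "grip_force": force on a finger pad.
Only numpy, scipy, OpenCV 4.12 (cv2) and the standard library are available. Lean on these libraries where they do the work, as an engineer would, in place of code of your own. Each camera call takes 0.05 s, during which the arm holds its last target. There are 200 camera calls.

## Task

Take the red fuse carrier out of the blue fuse box: push it straight down against its spring until you feel it bottom, turn it left (anticlockwise from above) under its catch to the release marks, and lift it out. Never bear on it with more than 25 N. Then lower it gently, fuse first, all the way into the well of the aluminium stand, let go, and leave the camera, mouse, lens, suction cup and tan tin where they are.

Things in the scene. Friction and masses are not known exactly. Their poses are not given: they have to be found in the camera images.
- socket (a point): Centre of the top face of the black round collar (43 mm across) on top of the blue fuse box, 70 mm above the worktop, on the socket's axis. Its x axis runs through two white release marks, where the collar has two slots. With the bar turned anticlockwise into line with them the carrier is free: the spring lifts it to 5 mm above its locked height, and 32 mm above locked it is clear of the box.
- grip_bar (a point): Centre of the red grip bar of the loose fuse carrier: 38 mm long (x), 14 thick (y), 30 high (z up), on a red flange 44 mm across, 5 thick. Flange top 14 mm below this point, underside 19 below, the fuse's foot 67 below. As found it is locked, this point 35 mm above the collar's top face, the bar 70 degrees clockwise (from above) of the socket's x axis, give or take 6 degrees of play.
- well (a point): Centre of the mouth of a round well, 36 mm across and right through, in the top face of the aluminium stand, 52 mm above the worktop. The carrier goes in fuse down, at any yaw, until its flange rests on the top face: the centre of its grip bar is then 19 mm above this point.
- slr_camera: Blue camera, 66 x 131 x 97 mm, bystander, origin at its underside
- mouse: Black mouse, 108 x 58 x 39 mm, bystander, origin at its underside
- lens_barrel: Black lens barrel, 41 x 46 x 23 mm, bystander, origin at its underside
- suction_cup: Black suction cup, 56 x 57 x 64 mm, bystander, origin at its underside
- flux_tin: Round tan tin between box and stand, 48 mm across, 22 high, bystander, origin at its underside
- carrier: The whole fuse carrier, about 70 g; origin at the centre of its flange's underside, axes as the grip bar's. Under the flange a grey neck 20 mm across (1.5 mm of play all round in the collar) with two lugs in line with the bar: 31 mm over both, 8 mm wide, 5 high, tops 20 mm below the origin. A spring below it pushes it up with about 4 N when locked, 0.25 N more per mm pushed.
- fuse_box: Blue box 100 (x) x 80 (y) x 60 mm, fixed; origin at its underside, axes as the socket's. Hidden catch teeth stop the carrier turning until pushed 2.5 to 13 mm down, different in every box. Only 1.6 mm deeper is a hard floor, found by feel: resistance stays under 9 N until it and climbs steeply there. Hold it at that depth to turn it; a hard stop follows 6 degrees beyond the release marks.
- stand: Bare aluminium block 66 x 66 x 52 mm, fixed to the worktop; origin at the centre of its underside.

How it is judged:
By the outcome, as a careful person would: the job done as asked, in the order asked, and still so for the second after the job is handed in, with the robot touching nothing.
It also fails if it takes over 61 s, if anything falls off the work surface, if the arm or the gripper's body presses on something with over 40 N, if the wrist force passes 120 N, or if a joint passes its speed limit or range.

## Working session

There is one attempt and no reset: what is moved stays moved. The work goes in short steps, Python scripts to look and compute and a tool call to move; the robot and the scene stay as the last step left them, time stands still between calls to the robot, and variables do not carry over. Pictures are saved under pics/ and viewed, at most 10 in all, crops included, and the job is handed in when it is done.

Besides the shell and the picture viewer there is one more tool, called as a command line: name --argument value ..., lists and objects as JSON in quotes. move_arm: Moves the arm, as the interface text tells. Its arguments: {"type":"object","properties":{"plan":{"type":"array","items":{"type":"number"}},"grip_force":{"type":"number"}},"required":["plan"]}

```bash
ls; mkdir -p pics; python3 - <<'E'
from rig import arm
import cv2,numpy as np
o=arm.get_obs();print(o)
ims=[]
for n in("top","side"):
    p=arm.camera_params(n);print(n,p)
    im=arm.camera(n);cv2.imwrite(f"pics/{n}0.png",im[:,:,::-1])
    ims.append(im)
E
```

```text
pics
{'time': 0.0, 'qpos': array([ 1.13950356,  0.42673739,  0.07389742,  1.60658836, -0.03409632,
        1.11080478, -0.06709309]), 'qvel': array([-0.00053632, -0.00229778, -0.00039918, -0.00074223, -0.00065444,
        0.00022374,  0.00021459]), 'effort': array([-6.67265140e-04, -9.35833955e+01,  3.66648585e+00, -4.54197192e+01,
       -4.88939392e-02,  2.00927368e-02,  7.43129112e-05]), 'position': array([ 0.18752881, -0.6479933 ,  0.21578164]), 'tcp_rot': array([-3.10924488e+00, -4.40900496e-01,  4.62467660e-04]), 'contact_force': array([-0.54022111,  0.07928927, -0.38310699]), 'wrist_torque': array([ 0.00721861,  0.03203892, -0.01296877]), 'grip_force': 0.0, 'finger_gap': 0.0938467074446443}
top {'fx': 375.98435441332134, 'fy': 375.98435441332134, 'cx': 252.60011571893236, 'cy': 193.72467685135044, 'R': array([[ 0.05842843, -0.99827805,  0.0052023 ],
       [-0.97253862, -0.0580964 , -0.22537402],
       [ 0.22528817,  0.00810881, -0.97425843]]), 't': array([-0.10805723,  0.60674275,  1.09486558])}
side {'fx': 380.0739164020575, 'fy': 380.0739164020575, 'cx': 257.63052551424715, 'cy': 196.5505366078071, 'R': array([[ 0.99994629, -0.0020325 ,  0.01016291],
       [ 0.00800704, -0.47110173, -0.88204254],
       [ 0.00658052,  0.88207654, -0.47106015]]), 't': array([-0.62388647,  0.03540229,  1.578483  ])}
```

```bash
python3 - <<'E'
import cv2
for n in("top","side"):
    im=cv2.imread(f"pics/{n}0.png");cv2.imwrite(f"pics/{n}0b.png",cv2.resize(im,(800,600),interpolation=cv2.INTER_CUBIC))
E
```

```text
(no output)
```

View pics/top0b.png

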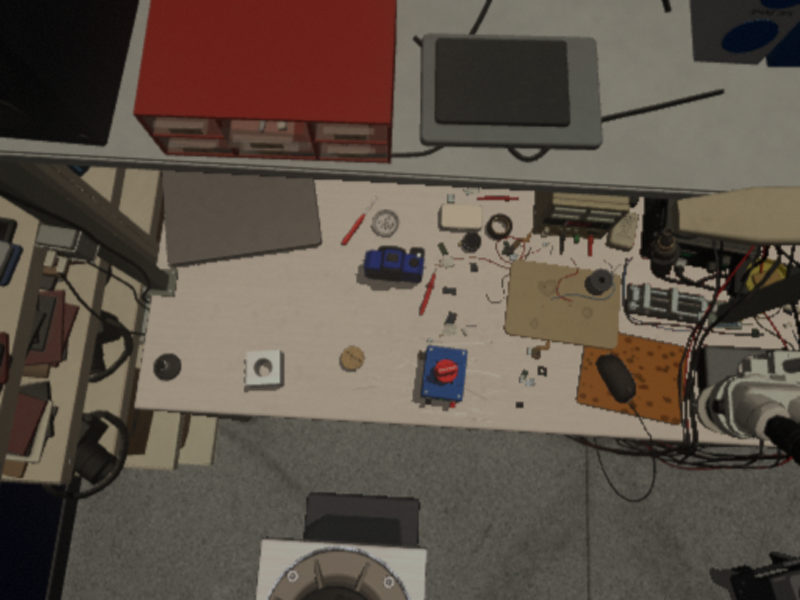

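View pics/side0b.png

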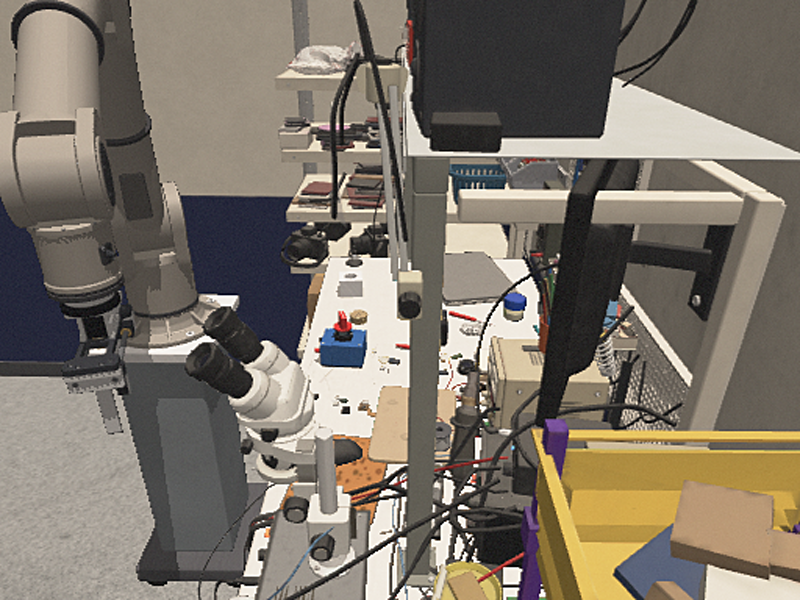

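The top view shows the red carrier on the blue box at about (445,372) of 800x600, the white stand's well at (263,367), the tin at (351,357) and the camera at (394,264). In the side view the microscope's eyepieces are at (190–240,320–360), right of the gripper.

```bash
cat > h.py <<'E'
import numpy as np,cv2
def ray(p,u,v,z):
    R,t=np.array(p["R"]),np.array(p["t"]);c=-R.T@t
    d=R.T@np.array([(u-p["cx"])/p["fx"],(v-p["cy"])/p["fy"],1]);return c+d*(z-c[2])/d[2]
def proj(p,X):
    q=np.array(p["R"])@np.array(X)+p["t"];return np.array([p["fx"]*q[0]/q[2]+p["cx"],p["fy"]*q[1]/q[2]+p["cy"]])
def blobs(mask,mn=30):
    n,l,s,c=cv2.connectedComponentsWithStats(mask.astype(np.uint8))
    return [(s[i].tolist(),c[i].round(1).tolist(),l==i) for i in range(1,n) if s[i,4]>=mn]
def red(im):
    h=cv2.cvtColor(im,cv2.COLOR_RGB2HSV).astype(int);return ((h[...,0]<8)|(h[...,0]>172))&(h[...,1]>150)&(h[...,2]>70)
def blue(im):
    h=cv2.cvtColor(im,cv2.COLOR_RGB2HSV).astype(int);return (abs(h[...,0]-110)<12)&(h[...,1]>130)&(h[...,2]>60)
E
python3 - <<'E'
from h import *
from rig import arm
p=arm.camera_params("top");s=arm.camera_params("side")
im=cv2.imread("pics/top0.png")[:,:,::-1].copy()
for nm,f in(("red",red),("blue",blue)):
    for b in blobs(f(im)):
        if 200<b[1][1]<275: print(nm,b[0],b[1],ray(p,*b[1],.11 if nm=="red" else .06), cv2.minAreaRect(np.argwhere(b[2])[:,::-1].astype(np.float32)))
k=.64
for nm,u,v,z in(("well",263,367,.052),("tin",351,357,.022),("cup",167,367,.06),("camera",394,264,.05),("lens",471,241,.02),("mouse",617,380,.03)): print(nm,ray(p,u*k,v*k,z))
o=arm.get_obs()["position"];print("tcp in side/k",proj(s,o)/k,"top/k",proj(p,o)/k)
# microscope eyepiece: side px (190,360) ; candidate points along ray
for z in(.2,.3,.4,.5): 
    X=ray(s,190*k,360*k,z);print(z,X,proj(p,X)/k)
E
```

```text
red [279, 230, 14, 15, 140] [285.2, 236.9] [ 0.47960364 -0.17464758  0.11      ] ((285.5, 237.0), (14.0, 13.0), 90.0)
blue [271, 223, 27, 33, 424] [284.3, 239.0] [ 0.47899878 -0.17642094  0.06      ] ((283.9384460449219, 238.49234008789062), (25.055017471313477, 30.7606143951416), 7.125016689300537)
well [0.47153004 0.17827478 0.052     ]
tin [0.50532938 0.00989778 0.022     ]
cup [0.45966917 0.36269406 0.06      ]
camera [ 0.69767612 -0.06573824  0.05      ]
lens [ 0.7672968  -0.22541716  0.02      ]
mouse [ 0.48966347 -0.5235897   0.03      ]
tcp in side/k [119.0126318  406.55693811] top/k [745.87742371 566.14777827]
0.2 [ 0.24492553 -0.49372028  0.2       ] [641.83780845 520.1915484 ]
0.3 [ 0.30829491 -0.64570291  0.3       ] [771.58764765 490.30507185]
0.4 [ 0.37166428 -0.79768554  0.4       ] [929.32362533 453.97229004]
0.5 [ 0.43503366 -0.94966817  0.5       ] [1125.19491825  408.85544952]
```

move_arm --plan '[0.01,0.038,0.005,0,0,0.1,1,0.01,0.038,0.005,0,0,0.1,1,0.01,0.038,0.005,0,0,0.1,1,0.01,0.038,0.005,0,0,0.1,1,0.025,0.03,0,0,0,0.11,1,0.025,0.03,0,0,0,0.11,1,0.025,0.03,0,0,0,0.11,1,0.025,0.03,0,0,0,0.11,1,0.025,0.03,0,0,0,0.11,1,0.025,0.03,0,0,0,0.11,1,0.025,0.03,0,0,0,0.11,1,0.025,0.03,0,0,0,0.11,1]' --grip_force 20

```text
time: 1.1
position: [0.4284, -0.2546, 0.2365]
tcp_rot: [2.226, 2.217, -0.0]
contact_force: [0.9, -0.7, -0.1]
finger_gap: 0.0937
grip_force: 0.0
```

move_arm --plan '[0.02,0.03,0,0,0,0.1,1,0.02,0.03,0,0,0,0.1,1,0.01,0.02,0,0,0,0.1,1,0,0,0,0,0,0,1,0,0,0,0,0,0,1]'

```text
time: 1.52
position: [0.4779, -0.1754, 0.2362]
tcp_rot: [-1.874, -2.521, -0.0]
contact_force: [0.9, -1.0, 0.1]
finger_gap: 0.0939
grip_force: 0.0
```

```bash
python3 - <<'E'
from h import *
from rig import arm
p=arm.camera_params("wrist");im=arm.camera("wrist");cv2.imwrite("pics/w1.png",im[:,:,::-1])
print(arm.get_obs()["position"],arm.get_obs()["qpos"],-np.array(p["R"]).T@p["t"],p["R"])
import pickle;pickle.dump(p,open("w1.pkl","wb"))
for nm,f in(("red",red),("blue",blue)):
    for b in blobs(f(im),300): print(nm,b[0],b[1],ray(p,*b[1],.12 if nm=="red" else .06))
cv2.imwrite("pics/w1b.png",cv2.resize(im[:,:,::-1],(800,600),interpolation=cv2.INTER_CUBIC))
E
```

```text
[ 0.47732879 -0.17664902  0.23620899] [ 0.64842461  0.16670728 -0.46615873  1.92523045  0.08528477  1.06937409
  0.43642145] [ 0.45446492 -0.09668716  0.40494157] [[ 0.95758474  0.28814787 -0.0015091 ]
 [ 0.27690033 -0.91873201  0.28152743]
 [ 0.07973508 -0.27000424 -0.95955199]]
red [369, 155, 60, 41, 480] [398.9, 175.4] [ 0.59582654 -0.12614825  0.12      ]
red [238, 162, 44, 50, 1310] [260.1, 185.2] [ 0.48131391 -0.17000941  0.12      ]
blue [491, 112, 21, 42, 489] [503.4, 134.5] [ 0.71101904 -0.06140242  0.06      ]
blue [206, 126, 109, 96, 3914] [259.1, 171.5] [ 0.48152529 -0.17130646  0.06      ]
blue [451, 148, 56, 43, 916] [478.2, 168.2] [ 0.70284146 -0.10088451  0.06      ]
```

View pics/w1b.png

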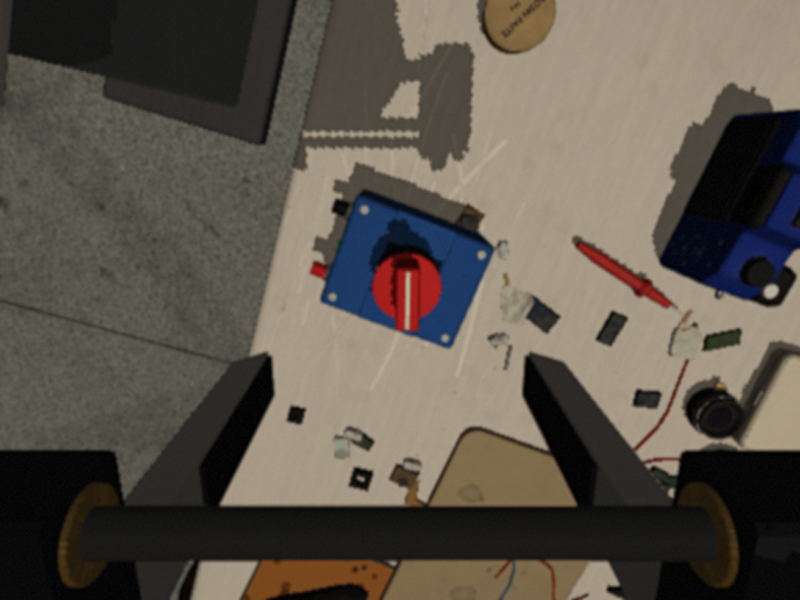

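The wrist view shows the carrier's flange centred at about (406,287), the bar's white stripe running (408,270)–(407,330), and the box's screws at (364,210),(481,255),(445,338),(332,296).

```bash
python3 - <<'E'
from h import *
import pickle
p=pickle.load(open("w1.pkl","rb"));im=cv2.imread("pics/w1.png")[:,:,::-1].copy();k=.64
S=[ray(p,u*k,v*k,.06)[:2] for u,v in((364,210),(481,255),(445,338),(332,296))]
print("box c",np.mean(S,0)); 
for i in range(4):
    d=S[(i+1)%4]-S[i];print(np.hypot(*d),np.degrees(np.arctan2(d[1],d[0])))
# blue box outline
b=max(blobs(blue(im)|red(im),300),key=lambda b:b[0][4])
# white stripe
h=cv2.cvtColor(im,cv2.COLOR_RGB2HSV);m=np.zeros(h.shape[:2],bool);m[160:215,245:280]=True
w=(h[...,1]<90)&(h[...,2]>140)&m
for q in blobs(w,10):
    pts=np.argwhere(q[2])[:,::-1];P=np.array([ray(p,u,v,.12)[:2] for u,v in pts])
    c=P.mean(0);U,s,V=np.linalg.svd(P-c);print("stripe",q[0],c,np.degrees(np.arctan2(V[0,1],V[0,0])),np.ptp((P-c)@V[0]),np.ptp((P-c)@V[1]))
r=[q for q in blobs(red(im)|w,300) if q[0][0]<300][0]
# flange left/right extents and bar end
pts=np.argwhere(r[2])[:,::-1];P=np.array([ray(p,u,v,.091)[:2] for u,v in pts]);print(P.min(0),P.max(0))
(c,rad)=cv2.minEnclosingCircle(P[pts[:,1]<203].astype(np.float32));print("flange",c,rad)
E
```

```text
box c [ 0.48378655 -0.1765079 ]
0.08414343981459613 -4.264750646745895
0.06400430047433882 -94.11608949230825
0.08481506066278943 175.36174181039505
0.06345318462341504 85.28037629458834
stripe [260, 174, 2, 37, 72] [ 0.48352913 -0.17602335] -73.08642464104089 0.03360299320816336 0.0009652983385812241
stripe [245, 209, 14, 6, 46] [ 0.47987449 -0.19742844] 5.0972134977282275 0.012557493603876493 0.004740038839971878
[ 0.46179279 -0.20401468] [ 0.50454825 -0.15385016]
flange (0.4831858277320862, -0.1754821538925171) 0.021884866058826447
```

move_arm --plan '[0.003,0,-0.035,0,0,0,1,0.003,0,-0.035,0,0,0,1,0,0,-0.03,0,0,0,1,0,0,-0.02,0,0,0,1,0,0,-0.01,0,0,0,1,0,0,0,0,0,0,1,0,0,0,0,0,0,1]' --grip_force 25

```text
time: 2.15
position: [0.4836, -0.1771, 0.1069]
tcp_rot: [-1.878, -2.518, 0.0]
contact_force: [-1.0, 0.1, 0.6]
finger_gap: 0.0945
grip_force: 0.0
```

```bash
python3 - <<'E'
from h import *
from rig import arm
print(arm.get_obs()["position"],arm.get_obs()["contact_force"])
im=arm.camera("wrist");cv2.imwrite("pics/w2.png",cv2.resize(im[:,:,::-1],(800,600)))
E
```

```text
[ 0.48360252 -0.1770704   0.10693682] [-0.9630171   0.11548428  0.55767722]
```

View pics/w2.png

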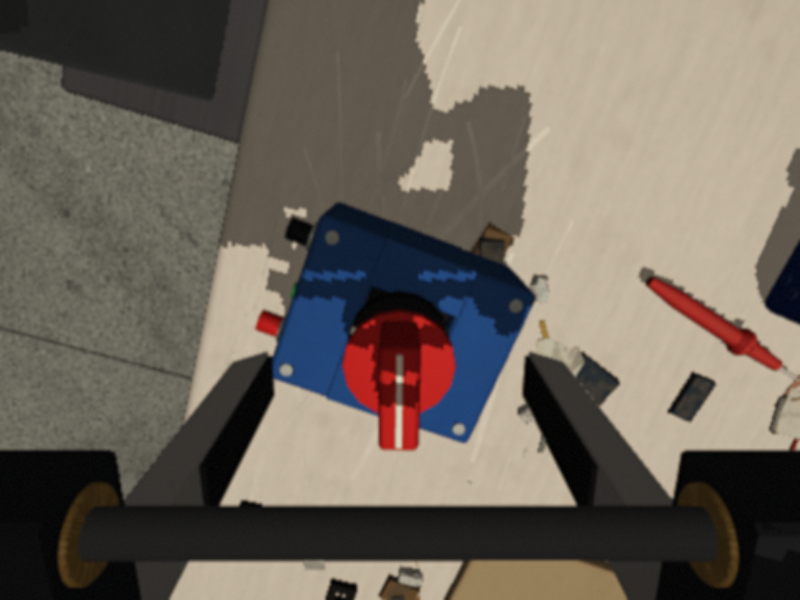

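The bar is centred between the fingers (x≈399 of the fingertips at 272 and 525) and aligned with them, so I close.

move_arm --plan '[0,0,0,0,0,0,-1,0,0,0,0,0,0,-1,0,0,0,0,0,0,-1,0,0,0,0,0,0,-1,0,0,0,0,0,0,-1,0,0,0,0,0,0,-1,0,0,0,0,0,0,-1,0,0,0,0,0,0,-1,0,0,0,0,0,0,-1,0,0,0,0,0,0,-1]'

```text
time: 3.03
position: [0.4837, -0.1763, 0.1064]
tcp_rot: [-1.876, -2.52, -0.0]
contact_force: [0.4, 0.2, 0.7]
finger_gap: 0.0306
grip_force: 0.0
```

move_arm --plan '[0,0,0,0,0,0,-1,0,0,0,0,0,0,-1,0,0,0,0,0,0,-1,0,0,0,0,0,0,-1,0,0,0,0,0,0,-1,0,0,0,0,0,0,-1]'

```text
time: 3.53
position: [0.4837, -0.1763, 0.1064]
tcp_rot: [-1.876, -2.52, 0.0]
contact_force: [0.3, -0.6, 0.3]
finger_gap: 0.0139
grip_force: 25.0
```

move_arm --plan '[0,0,-0.001,0,0,0,-1,0,0,-0.001,0,0,0,-1,0,0,0,0,0,0,-1,0,0,0,0,0,0,-1]'

```text
time: 3.87
position: [0.4838, -0.1764, 0.1045]
tcp_rot: [1.876, 2.52, 0.0]
contact_force: [-0.6, 0.5, 3.0]
finger_gap: 0.0139
grip_force: 25.0
```

move_arm --plan '[0,0,-0.001,0,0,0,-1,0,0,-0.0008,0,0,0,-1,0,0,0,0,0,0,-1]'

```text
time: 4.12
position: [0.4837, -0.1764, 0.1026]
tcp_rot: [-1.876, -2.52, -0.0]
contact_force: [-1.1, 1.4, 4.1]
finger_gap: 0.0137
grip_force: 25.0
```

move_arm --plan '[0,0,-0.0004,0,0,0,-1,0,0,-0.0004,0,0,0,-1,0,0,0,0,0,0,-1]'

```text
time: 4.37
position: [0.4837, -0.1764, 0.1018]
tcp_rot: [1.876, 2.52, 0.0]
contact_force: [0.5, 0.7, 4.0]
finger_gap: 0.0138
grip_force: 25.0
```

move_arm --plan '[0,0,-0.0004,0,0,0,-1,0,0,-0.0004,0,0,0,-1,0,0,0,0,0,0,-1]'

```text
time: 4.62
position: [0.4837, -0.1764, 0.101]
tcp_rot: [-1.876, -2.52, -0.0]
contact_force: [-0.6, -0.2, 4.4]
finger_gap: 0.0138
grip_force: 25.0
```

move_arm --plan '[0,0,-0.0004,0,0,0,-1,0,0,-0.0004,0,0,0,-1,0,0,0,0,0,0,-1]'

```text
time: 4.87
position: [0.4837, -0.1764, 0.1002]
tcp_rot: [1.876, 2.52, 0.0]
contact_force: [-0.7, -0.7, 4.5]
finger_gap: 0.0139
grip_force: 25.0
```

move_arm --plan '[0,0,-0.0004,0,0,0,-1,0,0,-0.0004,0,0,0,-1,0,0,0,0,0,0,-1]'

```text
time: 5.12
position: [0.4837, -0.1764, 0.0994]
tcp_rot: [-1.876, -2.52, -0.0]
contact_force: [-0.2, -0.2, 4.0]
finger_gap: 0.014
grip_force: 25.0
```

move_arm --plan '[0,0,-0.0004,0,0,0,-1,0,0,-0.0004,0,0,0,-1,0,0,0,0,0,0,-1]'

```text
time: 5.37
position: [0.4838, -0.1764, 0.0989]
tcp_rot: [1.876, 2.52, -0.0]
contact_force: [-1.7, 0.1, 9.5]
finger_gap: 0.0141
grip_force: 25.0
```

```bash
python3 - <<'E'
from h import *
from rig import arm
o=arm.get_obs();print(o["contact_force"],o["wrist_torque"],o["position"])
im=arm.camera("wrist");cv2.imwrite("pics/w3.png",im[150:320,150:380,::-1].repeat(3,0).repeat(3,1))
E
```

```text
[-1.7004714   0.08401523  9.54847707] [0.16283634 0.3601592  0.00803173] [ 0.48378622 -0.17637883  0.09888861]
```

View pics/w3.png

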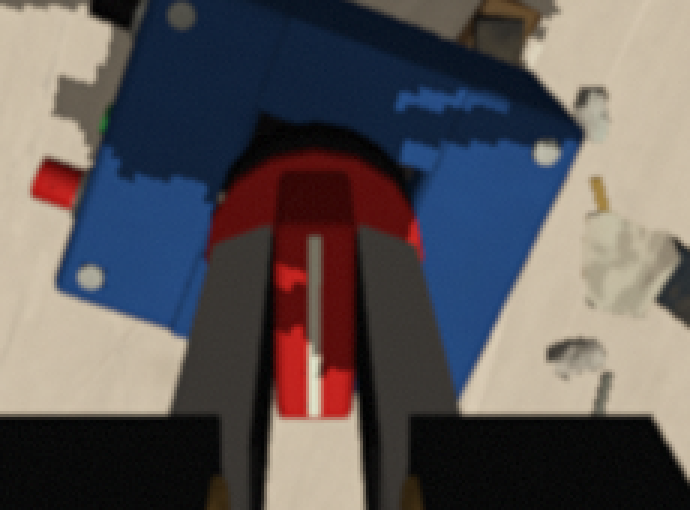

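The picture shows the bar held squarely between the fingers, with the stripe at (315,330) of the crop. The force jumped from 4 to 9.5 N, so the floor is probably here. I press slightly more to confirm.

move_arm --plan '[0,0,-0.0003,0,0,0,-1,0,0,0,0,0,0,-1]'

```text
time: 5.58
position: [0.4838, -0.1764, 0.0988]
tcp_rot: [1.876, 2.52, -0.0]
contact_force: [-3.2, -0.3, 14.3]
finger_gap: 0.0137
grip_force: 25.0
```

move_arm --plan '[0,0,0.0003,0,0,0,-1,0,0,0,0,0,0.07,-1,0,0,0,0,0,0.07,-1,0,0,0,0,0,0.07,-1,0,0,0,0,0,0.07,-1,0,0,0,0,0,0,-1]'

```text
time: 6.08
position: [0.484, -0.1764, 0.0989]
tcp_rot: [1.499, 2.76, 0.0]
contact_force: [-0.2, 0.1, 7.7]
finger_gap: 0.0136
grip_force: 25.0
```

```bash
python3 - <<'E'
from rig import arm
o=arm.get_obs();print(o["contact_force"],o["wrist_torque"],o["position"],o["qpos"])
E
```

```text
[-0.2373155   0.07747646  7.68692455] [ 0.11814924 -0.15209726  0.03070173] [ 0.48399889 -0.17640577  0.09889517] [ 0.64617902  0.35455299 -0.49925498  2.04380375  0.23460155  0.79683331
  0.5838321 ]
```

move_arm --plan '[0,0,0,0,0,0.09,-1,0,0,0,0,0,0.09,-1,0,0,0,0,0,0.09,-1,0,0,0,0,0,0.09,-1,0,0,0,0,0,0.09,-1,0,0,0,0,0,0,-1]'

```text
time: 6.58
position: [0.4841, -0.1764, 0.0989]
tcp_rot: [0.843, 3.026, 0.0]
contact_force: [0.1, 0.7, 8.5]
finger_gap: 0.0146
grip_force: 25.0
```

move_arm --plan '[0,0,0,0,0,0.09,-1,0,0,0,0,0,0.09,-1,0,0,0,0,0,0.09,-1,0,0,0,0,0,0.09,-1,0,0,0,0,0,0.08,-1,0,0,0,0,0,0.025,-1,0,0,0,0,0,0,-1]'

```text
time: 7.17
position: [0.484, -0.1764, 0.0989]
tcp_rot: [0.13, 3.138, -0.0]
contact_force: [-0.4, 0.4, 8.4]
finger_gap: 0.0143
grip_force: 25.0
```

```bash
python3 - <<'E'
from rig import arm
o=arm.get_obs();print(o["contact_force"],o["wrist_torque"],o["position"],o["tcp_rot"])
E
```

```text
[-0.38893102  0.44654564  8.44946905] [ 0.17826121 -0.16937602 -0.0056987 ] [ 0.4840343  -0.17642421  0.09891141] [ 1.30105524e-01  3.13823403e+00 -1.12384289e-05]
```

move_arm --plan '[0,0,0.002,0,0,0,-1,0,0,0.002,0,0,0,-1,0,0,0.002,0,0,0,-1,0,0,0.002,0,0,0,-1,0,0,0.001,0,0,0,-1]'

```text
time: 7.58
position: [0.4838, -0.1764, 0.108]
tcp_rot: [0.133, 3.138, -0.0]
contact_force: [1.1, 0.4, 2.4]
finger_gap: 0.0141
grip_force: 25.0
```

move_arm --plan '[0,0,0.002,0,0,0,-1,0,0,0.002,0,0,0,-1,0,0,0.002,0,0,0,-1,0,0,0.003,0,0,0,-1,0,0,0.003,0,0,0,-1]'

```text
time: 8.0
position: [0.4832, -0.1763, 0.1197]
tcp_rot: [-0.133, -3.138, -0.0]
contact_force: [-0.1, -0.3, -1.0]
finger_gap: 0.0136
grip_force: 25.0
```

move_arm --plan '[0,0,0.015,0,0,0,-1,0,0,0.025,0,0,0,-1,0,0,0.03,0,0,0,-1,0,0.01,0.01,0,0,-0.1,-1,0,0.025,0,0,0,-0.115,-1,0,0.035,0,0,0,-0.115,-1,-0.002,0.035,0,0,0,-0.115,-1,-0.002,0.035,0,0,0,-0.115,-1,-0.002,0.035,0,0,0,-0.115,-1,-0.002,0.035,0,0,0,-0.115,-1,-0.002,0.035,0,0,0,-0.115,-1,-0.002,0.03,0,0,0,-0.115,-1]'

```text
time: 9.0
position: [0.472, 0.0908, 0.1999]
tcp_rot: [1.611, 2.697, -0.0]
contact_force: [0.8, -1.0, -0.8]
finger_gap: 0.0139
grip_force: 25.0
```

move_arm --plan '[0,0.01,0,0,0,-0.115,-1,0,0,0,0,0,-0.115,-1,0,0,0,0,0,-0.115,-1,0,0,0,0,0,-0.115,-1,0,0,0,0,0,0,-1,0,0,0,0,0,0,-1]'

```text
time: 9.5
position: [0.4724, 0.099, 0.1997]
tcp_rot: [-2.174, -2.268, 0.0]
contact_force: [-0.6, -0.3, -1.4]
finger_gap: 0.0139
grip_force: 25.0
```

```bash
python3 - <<'E'
from h import *
from rig import arm
import pickle
o=arm.get_obs();print(o["position"],o["tcp_rot"],o["finger_gap"],o["contact_force"])
p=arm.camera_params("wrist");im=arm.camera("wrist");pickle.dump(p,open("w4.pkl","wb"));cv2.imwrite("pics/w4.png",im[:,:,::-1])
print("expect well px/k",proj(p,[.4715,.178,.052])/.64)
cv2.imwrite("pics/w4b.png",cv2.resize(im[:,:,::-1],(800,600),interpolation=cv2.INTER_CUBIC))
E
```

```text
[0.4723799  0.0989758  0.19973285] [-2.17382880e+00 -2.26799687e+00  4.38941007e-04] 0.013869155931998355 [-0.61420938 -0.27804543 -1.3621405 ]
expect well px/k [401.93297594 152.06756048]
```

View pics/w4b.png

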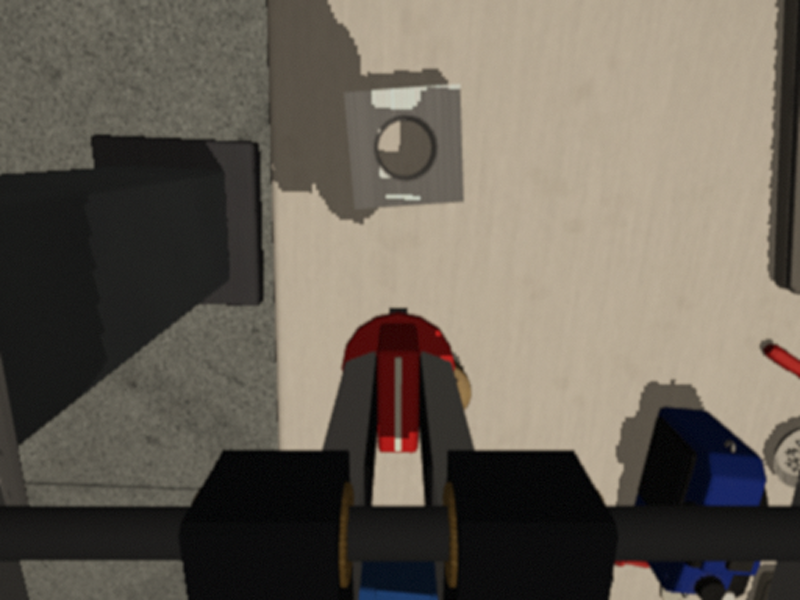

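The stand's top face spans about (345–463, 87–209), with the well's mouth at (406,148). The bar's stripe runs (398,357)–(398,447).

```bash
python3 - <<'E'
from h import *
import pickle
p=pickle.load(open("w4.pkl","rb"));im=cv2.imread("pics/w4.png")[:,:,::-1].copy();k=.64
R=lambda u,v,z:ray(p,u*k,v*k,z)[:2]
C=np.array([R(u,v,.052) for u,v in((345,93),(461,87),(464,200),(353,209))]);print("stand",C.mean(0),np.hypot(*(C-np.roll(C,1,0)).T))
E=np.array([R(u,v,.052) for u,v in((376,148),(437,148),(406,116),(406,180))]);print("well",E,(E[0,0]+E[1,0])/2,(E[2,1]+E[3,1])/2)
# edge-based mouth: dark ring fit
g=cv2.cvtColor(im,cv2.COLOR_RGB2GRAY);roi=g[60:130,225:295]
c=cv2.HoughCircles(cv2.resize(roi,None,fx=4,fy=4,interpolation=cv2.INTER_CUBIC),cv2.HOUGH_GRADIENT,1,200,param1=100,param2=20,minRadius=60,maxRadius=95)
if c is not None:
    u,v,r=c[0,0]/4;u+=225;v+=60;print("hough",u/k,v/k,r/k,ray(p,u,v,.052),r/p["fx"]*np.linalg.norm(np.array(p["R"])@[.47,.178,.052]+p["t"]))
print("bar stripe",(R(398,357,.2133)+R(398,447,.2133))/2,R(398,357,.2133),R(398,447,.2133))
r=[q for q in blobs(red(im),300) if 200<q[1][0]<300][0];pts=np.argwhere(r[2])[:,::-1];f=pts[pts[:,1]<225]
P=np.array([ray(p,u,v,.1843)[:2] for u,v in f]);print("flange x",P[:,0].min(),P[:,0].max(),"ymax",P[:,1].max(), "centre",P[:,1].max()-.022)
E
```

```text
stand [0.47363468 0.17983772] [0.06557521 0.06600393 0.06341991 0.0671691 ]
well [[0.4562226  0.17964982]
 [0.49191526 0.18115565]
 [0.47295092 0.19807062]
 [0.47463269 0.16210869]] 0.4740689281626569 0.18008965715987457
bar stripe [0.47261471 0.09960183] [0.47191537 0.11609533] [0.47331406 0.08310832]
flange x 0.452231558058129 0.4914897745324862 ymax 0.12061887201594212 centre 0.09861887201594213
```

move_arm --plan '[0.0015,0.027,0,0,0,0,-1,0,0.027,0,0,0,0,-1,0,0.02,0,0,0,0,-1,0,0.007,0,0,0,0,-1,0,0,-0.02,0,0,0,-1,0,0,-0.02,0,0,0,-1,0,0,-0.02,0,0,0,-1,0,0,-0.008,0,0,0,-1,0,0,0,0,0,0,-1]'

```text
time: 10.3
position: [0.4732, 0.1791, 0.1302]
tcp_rot: [-2.175, -2.264, 0.004]
contact_force: [0.0, -0.5, -0.0]
finger_gap: 0.0138
grip_force: 25.0
```

```bash
python3 - <<'E'
from h import *
from rig import arm
o=arm.get_obs();print(o["position"],o["tcp_rot"],o["finger_gap"],o["contact_force"])
p=arm.camera_params("wrist");im=arm.camera("wrist")
cv2.imwrite("pics/w5b.png",cv2.resize(im[:,:,::-1],(800,600),interpolation=cv2.INTER_CUBIC))
a=arm.camera_params("side");s=arm.camera("side");u,v=proj(a,[.474,.18,.09]).astype(int);cv2.imwrite("pics/s5.png",cv2.resize(s[v-40:v+40,u-50:u+50,::-1],(800,640)[:2] and (750,600),interpolation=cv2.INTER_CUBIC))
E
```

```text
[0.47316831 0.17906701 0.13017773] [-2.17532216 -2.26432985  0.00408261] 0.013782393634178075 [ 0.03947011 -0.53439716 -0.03834019]
```

View pics/w5b.png

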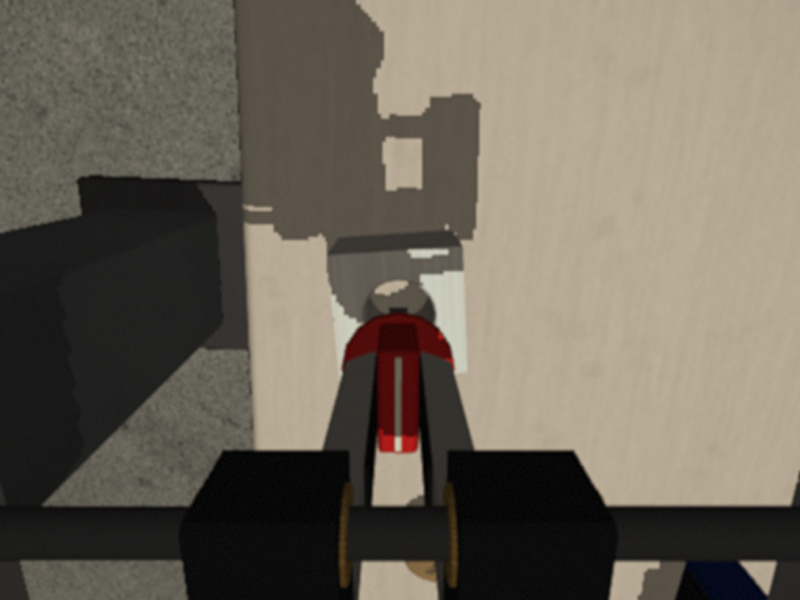

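The foot at (399,310) is centred over the mouth, whose edges are at x 364 and 435. I lower it in stages.

move_arm --plan '[0.0005,0.001,-0.003,0,0,0,-1,0,0,-0.004,0,0,0,-1,0,0,-0.004,0,0,0,-1,0,0,-0.004,0,0,0,-1,0,0,-0.004,0,0,0,-1,0,0,0,0,0,0,-1]'

```text
time: 10.9
position: [0.4742, 0.1807, 0.1119]
tcp_rot: [-2.178, -2.264, 0.001]
contact_force: [-0.1, 0.2, 0.0]
finger_gap: 0.0138
grip_force: 25.0
```

move_arm --plan '[0,-0.0005,-0.004,0,0,0,-1,0,0,-0.004,0,0,0,-1,0,0,-0.004,0,0,0,-1,0,0,-0.003,0,0,0,-1,0,0,-0.003,0,0,0,-1,0,0,-0.002,0,0,0,-1,0,0,0,0,0,0,-1]'

```text
time: 11.48
position: [0.4744, 0.1804, 0.0922]
tcp_rot: [-2.178, -2.264, 0.001]
contact_force: [0.8, -0.5, -0.3]
finger_gap: 0.0138
grip_force: 25.0
```

Free of contact; continue to just above the seat (TCP ≈ 0.0724).

move_arm --plan '[0,0,-0.004,0,0,0,-1,0,0,-0.004,0,0,0,-1,0,0,-0.004,0,0,0,-1,0,0,-0.003,0,0,0,-1,0,0,-0.002,0,0,0,-1,0,0,-0.001,0,0,0,-1,0,0,0,0,0,0,-1]'

```text
time: 12.07
position: [0.4745, 0.1804, 0.0744]
tcp_rot: [-2.178, -2.264, 0.0]
contact_force: [-0.9, 0.1, -0.6]
finger_gap: 0.0142
grip_force: 25.0
```

move_arm --plan '[0,0,-0.0005,0,0,0,-1,0,0,-0.0005,0,0,0,-1,0,0,0,0,0,0,-1]'

```text
time: 12.32
position: [0.4746, 0.1804, 0.0737]
tcp_rot: [2.178, 2.264, 0.0]
contact_force: [-0.5, -0.3, 0.4]
finger_gap: 0.0138
grip_force: 25.0
```

move_arm --plan '[0,0,-0.0005,0,0,0,-1,0,0,-0.0003,0,0,0,-1,0,0,0,0,0,0,-1]'

```text
time: 12.57
position: [0.4746, 0.1804, 0.0728]
tcp_rot: [-2.178, -2.264, 0.0]
contact_force: [0.6, 0.2, -0.6]
finger_gap: 0.0139
grip_force: 25.0
```

move_arm --plan '[0,0,-0.0005,0,0,0,-1,0,0,-0.0002,0,0,0,-1,0,0,0,0,0,0,-1]'

```text
time: 12.82
position: [0.4746, 0.1805, 0.0724]
tcp_rot: [2.178, 2.264, 0.0]
contact_force: [-1.8, -0.2, 5.4]
finger_gap: 0.0137
grip_force: 25.0
```

Seated: contact came at the predicted height. I release it gently and retreat upward.

move_arm --plan '[0,0,0.0003,0,0,0,-1,0,0,0,0,0,0,-0.4,0,0,0,0,0,0,-0.4,0,0,0,0,0,0,-0.4,0,0,0,0,0,0,0,0,0,0,0,0,0,0,0,0,0,0,0,0,0,0,0,0,0,0,0,0]' --grip_force 5

```text
time: 13.48
position: [0.4746, 0.1804, 0.0725]
tcp_rot: [-2.178, -2.264, 0.0]
contact_force: [0.3, -0.1, 0.2]
finger_gap: 0.0467
grip_force: 0.0
```

move_arm --plan '[0,0,0.01,0,0,0,0,0,0,0.02,0,0,0,0,0,0,0.03,0,0,0,0,0,0,0.03,0,0,0,0,0,-0.03,0.03,0,0,0,0,0,-0.03,0.01,0,0,0,0,0,-0.01,0,0,0,0,0,0,0,0,0,0,0,0,0,0,0,0,0,0,0]'

```text
time: 14.23
position: [0.4745, 0.1108, 0.2022]
tcp_rot: [2.18, 2.262, 0.0]
contact_force: [0.4, 1.0, -0.1]
finger_gap: 0.047
grip_force: 0.0
```

```bash
python3 - <<'E'
from h import *
from rig import arm
o=arm.get_obs();print(o["position"],o["finger_gap"],o["contact_force"])
im=arm.camera("wrist")
cv2.imwrite("pics/w6b.png",cv2.resize(im[:,:,::-1],(800,600),interpolation=cv2.INTER_CUBIC))
E
```

```text
[0.47450848 0.11077901 0.20217164] 0.046968942745553265 [ 0.43274968  1.00657594 -0.13044611]
```

View pics/w6b.png

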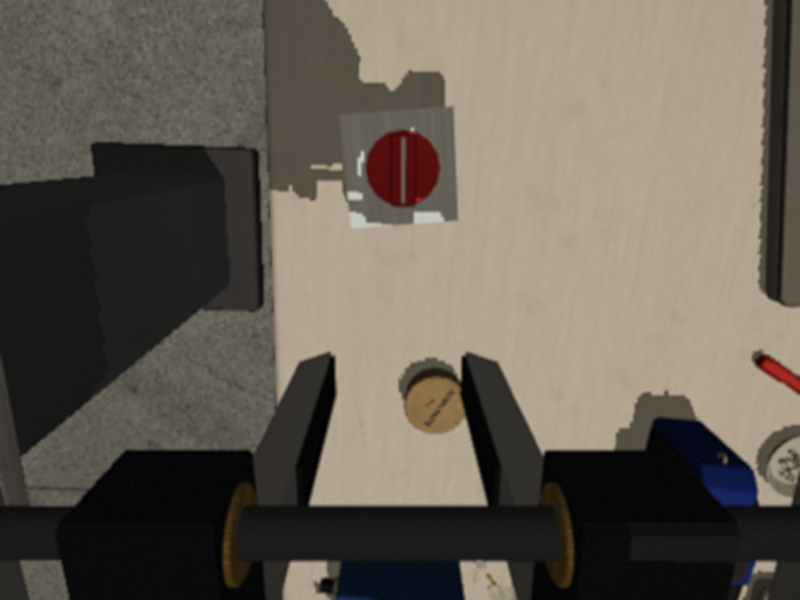

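The carrier's flange sits flat and centred on the stand at (403,168), the tin at (434,402) is undisturbed, and the gripper is clear.

```bash
python3 -c "
from rig import arm
print(arm.finish_job())"
```

```text
the job is handed in; nothing more can be done
None
```

The fuse carrier is out of the fuse box and seated in the stand's well with the gripper clear. The highest push force I read was about 14 N, it took about 14 s of robot time, and the arm never went near the bystanders. The job is handed in.

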